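Spent cell into the collection tub: lock the lid stay, load, break the stay, close

ROBOT

A 7-joint arm with a two-finger parallel gripper is mounted at the origin on the work surface. World frame = base frame: x ahead of the robot, y to its left, z up, the work surface at z = 0. Lengths are in m, angles in rad, forces in N, time in s.
With the tool pointing down it reaches from about 0.4 to 0.85 m from the base axis. Payload 10.4 kg.
Tool frame: the origin (TCP) lies midway between the tips of the shut fingers; the grasp point (between the pads) lies 19 mm behind it; z points along the fingers, y is the line along which they close (so a half turn about z gives the same grasp; the last joint's range is limited). The gripper opens to 87 mm and grips with 3 to 60 N. Pads are 19 mm wide; open, the fingers measure 117 mm over their backs; the gripper's body (75 mm by 190 mm) begins 51 mm behind the grasp point.
Start: joints at [1.146, 0.332, -0.065, 1.46, 0.022, 1.35, -0.088], TCP at [0.244, -0.575, 0.223] pointing down, gripper open.
Joint ranges: [-2.6, 2.6], [-0.5, 2.12], [-1.47, 1.34], [0.16, 2.42], [-1.27, 4.41], [0.06, 2.06], [-2.6, 2.6]. Speed limits (rad/s): [2.22, 2.22, 2.79, 2.79, 3.14, 3.14, 3.14].

INTERFACE

Orientations are given as a unit quaternion [x, y, z, w].
In Python, from bench import r gives the robot as it stands.
- The arm moves only by the tool arm_command, never from a script. Its argument "moves" is one flat list of numbers, 4 for each row, row after row: the shift along the tool's x, y, z in cm, then the turn about the tool's z in degrees. A call has 1 to 12 rows; each row shifts and turns the commanded pose from where the row before left it, along the tool's axes as they then stand; what a row does not reach is not made up. A row lasts 1/12 s, in which the tool goes at most 41.7 mm and 7.16 degrees, less where a joint would pass 70% of its speed; a pose out of reach is approached as far as the arm can. A call with a gripper value outside its range is refused whole. "fingers" is the opening in per cent of the stroke, from 0 (shut) to 100 (fully open), set as the call begins (left out, the last holds). The fingers move at their own pace and stop on an object; "squeeze" is the grip in N (left out, the last holds). Time passes only in rows, so rows that do not move let the fingers close. It gives the time, the measured TCP pose, the force, the opening and the grip force at its end, in the units of the state.
- r.read_state(): the state, without advancing time (a new reading comes with each control period).
- r.camera(name): name is "scene" or "top"; returns the picture (480x640x3 uint8, red, green, blue); there is no depth.
- r.camera_info(name): a dict with "fx", "fy", "cx", "cy" (pixels), "k1" (the pictures are not rectified: a ray, as slopes to the right and down, at radius r is drawn at 1 + k1 r^2 times it, then the intrinsics apply), "origin" and "attitude" of the camera in the world. Camera axes: x right, y up, looking along -z (the intrinsics and any distortion apply to the point x, -y, -z); pixel columns grow to the right and rows downward; lengths in m; the calibration is good to about 2 mm. A picture is of the moment at which its call begins. camera_info takes no time and is no camera call.
- r.close_job(): hands the job in; it is judged then, once.
The state is a dict: "time": time; "joint_positions": joint angles; "joint_vel": joint speeds; "joint_torque": joint torques, N m; "ee_pos": TCP position; "eef_rot": TCP orientation; "ft_force": force on the tool from outside, world axes, zero at the start; "torque": the same for the moment, N m; "width": finger opening in m; "grip_force": force on a finger pad.
Only numpy, scipy, OpenCV 4.12 (cv2) and the standard library are available. Lean on these libraries where they do the work, as an engineer would, in place of code of your own. Each camera call takes 0.05 s, during which the arm holds its last target. There are 200 camera calls.

TASK

Lift the collection tub's lid until the folding stay locks, let go, and put the big spent cell from the sorting mat into the tub. Then push the stay's thumb pin down to break its joint while the lid stays up, and lower the lid gently until it is shut. Force neither the lid nor the stay, never let the lid drop, and leave the glass vial, the tray and the flashlight where they are.

Things in the scene. Friction and masses are not known exactly. Their poses are not given: they have to be found in the camera images.
- tub: Green open plastic tub fixed to the shelf, 160 (x) x 200 (y) x 90 mm, walls and floor 5 mm. Origin: centre of its underside. x points to the hinged far side, z up; the stay is on the outside of the -y wall. Its lid is hinged along the far (+x) rim; the lid's free edge is at the -x side.
- lid_hinge (a point): Middle of the hinge line, at (80, 0, 95) mm in the tub frame; the line runs along the tub's y. With the lid open by angle A the bar lies from here by 205 mm x (-cos A, 0, sin A) in tub axes.
- lid_bar (a point): Middle of the lid's round steel lift bar, 10 mm diameter, along the tub's y, in the plane of the lid, 205 mm from the hinge line and 41 mm beyond the lid's free edge; 90 mm free between its end brackets; 95 mm above the shelf when shut. Pinched from above with about 12 N it turns between the pads, so the tool can point down all the way.
- lid (a joint): Opening angle of the green lid (166 x 206 x 7 mm, 0.45 kg), rad: 0 = shut and level, grows as the free edge rises. It stops hard when the stay is straight, somewhere between 1.22 and 1.56, different at each start (where the stay's foot is screwed): feel for it. Hinge friction (0.2 N m) holds the unlocked lid up above about 0.9; lower down it falls unless held.
- stay (a joint): Angle of the stay's middle joint (knee), rad: about 0 (within 0.25) folded with the lid shut, grows as it unfolds, 2.38 = straight, 2.51 = locked at its stop, the knee just above the straight line. A spring pushes the knee to locked: let go with the lid within 0.02 rad of its hard stop, it snaps there by itself. Locked, it holds the lid up.
- stay_pin (a point): Point on the axis of the thumb pin that sticks out sideways from the knee: round steel, 16 mm diameter, 66 mm long, along the tub's y. The point is at y = -160 mm in the tub frame; a downward tool pushing here, closed fingers, clears the lid. Locked, it is about 128 mm above the shelf.
- stay_lower: Lower arm of the stay with the thumb pin. The stay is two flat steel arms of 65 mm outside the tub's -y wall, from a foot at z = 85 mm, x = -37 +/- 12 mm on the tub to the lid. 2 to 6 N down on the pin breaks it; going down the pin moves some 14 mm towards the hinge. Pushed 26 to 38 mm down it stays broken, the lid standing lower; under 22 mm it may spring back, over 42 mm the lid may fall.
- stay_foot (a point): Foot of the stay, a pivot clamped in a slot along x on the tub's -y wall. Clamped anywhere within 12 mm of x = -37 mm in the tub frame at a start. If the lid is pulled on at its hard stop, or pushed down while locked, with more than about 10 N at the bar, the foot slips along the slot, some mm per second: it must stay put (within 2.5 mm).
- cell: Big spent cell (battery), steel-dark cylinder with a brass band, 33 mm diameter, 61 mm tall with its small nub, 0.14 kg, upright on the sorting mat. Origin: centre of its underside.
- cell_center (a point): Middle of the cell, 30 mm above its underside.
- mat: Grey hard sorting mat fixed to the shelf, 160 x 240 x 4 mm. Origin: centre of its underside. Cell and vial stand on it, about 100 mm apart, either way round.
- vial: Bystander: closed glass vial with a bulb in it and a white cap, 24 mm diameter, 50 mm tall, upright on the mat; thinner than the cell. Origin: centre of its underside.
- tray: Bystander: white plastic tray of small cells, 100 x 130 x 35 mm, beyond the mat. Origin: centre of its underside.
- flashlight: Bystander: aluminium flashlight lying on the shelf at the left, 135 mm long, 36 mm at its head. Origin: under its middle, on the shelf.
There are look-alikes about, which are no part of the job. What is shaped like the cell but red or turquoise is not meant.

How it is judged:
By the outcome, as a careful person would: the job done as asked, in the order asked, and still so for the second after the job is handed in, with the robot touching nothing.
It also fails if it takes over 72 s, if anything falls off the work surface, if the arm or the gripper's body presses on something with over 40 N, if the wrist force passes 120 N, or if a joint passes its speed limit or range.

## Working session

There is one attempt and no reset: what is moved stays moved. The work goes in short steps, Python scripts to look and compute and a tool call to move; the robot and the scene stay as the last step left them, time stands still between calls to the robot, and variables do not carry over. Pictures are saved under pics/ and viewed, at most 13 in all, crops included, and the job is handed in when it is done.

Besides the shell and the picture viewer there is one more tool, called after "Call:" in YAML: its name, and indented under it one key for each argument. arm_command: Moves the arm, as the interface text tells. Its arguments: {"type":"object","properties":{"moves":{"type":"array"},"fingers":{"type":"number"},"squeeze":{"type":"number"}},"required":["moves"]}

```bash
mkdir -p pics; python3 - <<'E'
from bench import r
import cv2,numpy as np
for n in("scene","top"):
    im=r.camera(n); cv2.imwrite(f"pics/{n}0.png",im[:,:,::-1]); print(n,r.camera_info(n))
s=r.read_state(); print(s['time'],s['ee_pos'],s['eef_rot'],s['width'],s['ft_force'])
E
```

```text
scene {'fx': 442.9150600778313, 'fy': 442.9150600778313, 'cx': 324.7690988448613, 'cy': 250.47672082327801, 'k1': 0.019447081858719968, 'origin': array([ 1.25107123, -0.07221758,  0.74310593]), 'attitude': array([0.29066956, 0.27758688, 0.62644634, 0.66784857])}
top {'fx': 469.2387366055399, 'fy': 469.2387366055399, 'cx': 320.32783528708507, 'cy': 244.5585475276968, 'k1': -0.10838185175313023, 'origin': array([ 0.272276  , -0.02342748,  1.35546992]), 'attitude': array([-0.07509476,  0.07454357,  0.71192256, -0.69424081])}
0.1 [ 0.24425721 -0.57493662  0.22183816] [ 9.79893181e-01  1.99521846e-01 -1.57536627e-04 -6.02116878e-04] 0.0868963283986913 [-0.54869792  0.06871306  0.48073879]
```

View pics/scene0.png

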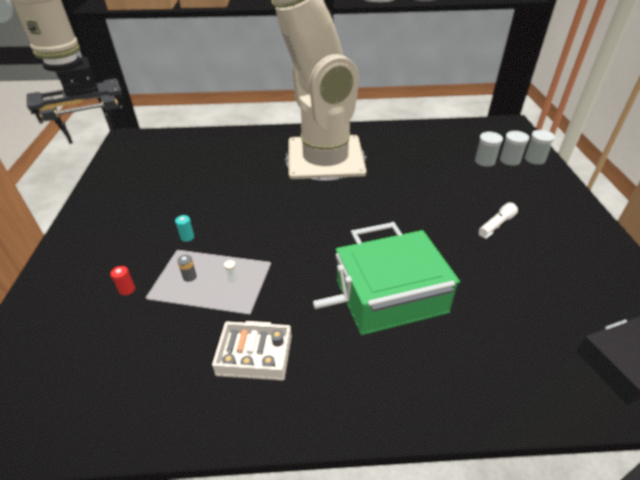

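View pics/top0.png

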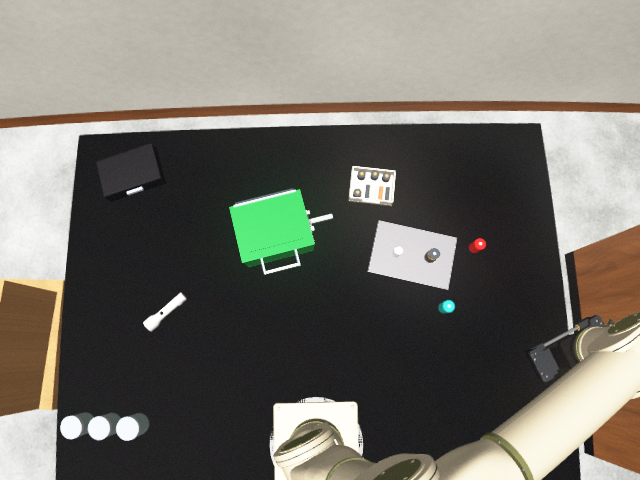

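The top view shows the dark cell with its brass band at (433,255), the vial at (398,251), the red look-alike at (480,244) and the turquoise one at (448,306). The tub is at (272,226), its bar at (281,267) and the stay pin at (322,218). In the scene view the cell is at (187,267) and the vial at (230,270). The cell at (433,255) is the one meant, because it is dark with brass, stands on the mat and is thicker than the vial.

```bash
cat > h.py <<'E'
import numpy as np,cv2
from scipy.spatial.transform import Rotation as R
from bench import r
def ray(n,u,v):
    c=r.camera_info(n); K=np.array([[c['fx'],0,c['cx']],[0,c['fy'],c['cy']],[0,0,1]])
    p=cv2.undistortPoints(np.array([[[u,v]]],float),K,np.array([c['k1'],0,0,0,0]))[0,0]
    return c['origin'],R.from_quat(c['attitude']).apply([p[0],-p[1],-1])
def onz(n,u,v,z):
    o,d=ray(n,u,v); return o+d*(z-o[2])/d[2]
def proj(n,P):
    c=r.camera_info(n); q=R.from_quat(c['attitude']).inv().apply(np.array(P)-c['origin'])
    s=np.array([q[0],-q[1]])/-q[2]; s=s*(1+c['k1']*(s@s)); return np.array([c['fx']*s[0]+c['cx'],c['fy']*s[1]+c['cy']])
def tri(u1,u2):
    (a,d),(b,e)=ray("scene",*u1),ray("top",*u2)
    t=np.linalg.lstsq(np.c_[d,-e],b-a,rcond=None)[0]
    p,q=a+d*t[0],b+e*t[1]; return (p+q)/2,np.linalg.norm(p-q)
E
python3 - <<'E'
from h import *
t=cv2.imread("pics/top0.png"); s=cv2.imread("pics/scene0.png")
a=cv2.resize(t[215:290,365:465],None,fx=4,fy=4,interpolation=3); b=cv2.resize(s[240:315,145:245],None,fx=4,fy=4,interpolation=3)
c=cv2.resize(t[180:280,220:340],None,fx=4,fy=4,interpolation=3)[:, :480]
d=cv2.resize(s[215:335,310:460],None,fx=2.1,fy=2.5,interpolation=3)
top=np.hstack([a,b]); bot=np.zeros((300,800,3),np.uint8); c=cv2.resize(t[180:280,220:340],(360,300),interpolation=3); d=cv2.resize(s[215:335,310:460],(375,300),interpolation=3)
bot[:,:360]=c; bot[:,400:775]=d
cv2.imwrite("pics/crop1.png",np.vstack([top,bot]))
hsv=cv2.cvtColor(t,cv2.COLOR_BGR2HSV)
g=cv2.inRange(hsv,(45,120,60),(75,255,255))
cs=max(cv2.findContours(g,0,1)[0],key=cv2.contourArea); rc=cv2.minAreaRect(cs); print(rc); 
for p in cv2.boxPoints(rc): print(p,onz("top",*p,.098))
E
```

```text
((271.4411926269531, 228.26473999023438), (63.786869049072266, 75.42857360839844), 75.96376037597656)
[227.11768 206.47061] [0.65891608 0.23295003 0.098     ]
[300.29413 188.17651] [0.70694209 0.02660372 0.098     ]
[315.7647  250.05887] [ 0.52787903 -0.01297893  0.098     ]
[242.58826 268.35297] [0.48210971 0.18734543 0.098     ]
```

View pics/crop1.png

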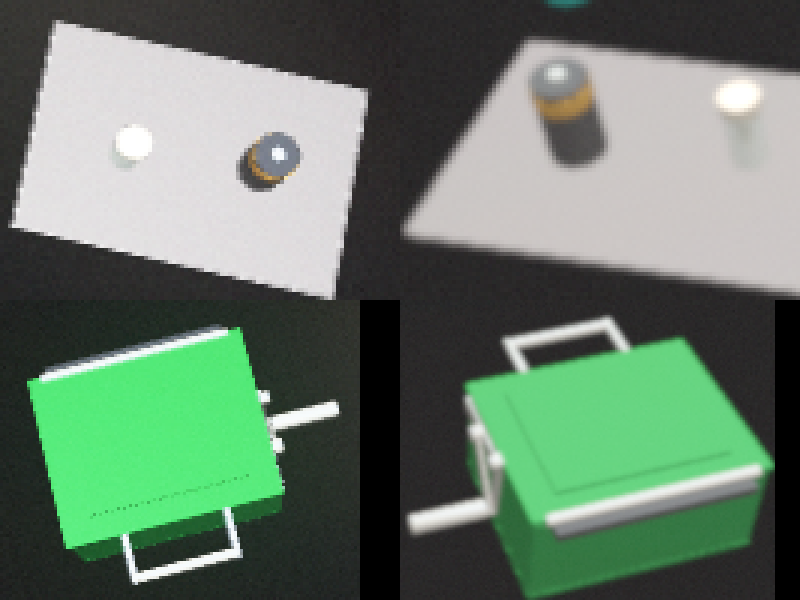

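```bash
python3 - <<'E'
from h import *
L=[onz("top",*p,.098) for p in [(242.7,262.3),(314.3,244.3),(300,189.7),(229.3,207)]]
L=np.array(L);print(L, [np.linalg.norm(L[i]-L[(i+1)%4]) for i in range(4)])
B=np.array([onz("top",*p,.095) for p in [(265,273.3),(299.3,264.3)]]);print("bar",B,B.mean(0),np.linalg.norm(B[0]-B[1]))
for l in (L[0]-L[1],L[3]-L[2],B[0]-B[1]): print("yaw of y",np.degrees(np.arctan2(-l[0],l[1])))
for l in (L[3]-L[0],L[2]-L[1]): print("yaw of x",np.degrees(np.arctan2(l[1],l[0])))
print("barscene",tri((310+ (510-400)/2.5,215+42/2.5),(263,274.3)))
print("barmid scene",tri((310+(558-400)/2.5,215+29/2.5),(282.2,268.8)))
print("cell",onz("top",434.5,253.5,.065),onz("scene",184,258.3,.065),tri((184,258.3),(434.5,253.5)))
print("vial",onz("top",398.3,250.5,.054),onz("scene",145+338/4-100+100,240+95/4,.054))
print("pin tip",tri((310+12/2.5,215+(523-300)/2.5),(332.7,216)))
s=r.read_state();M=R.from_quat(s['eef_rot']).as_matrix();print(M)
E
```

```text
[[ 0.49883439  0.18718246  0.098     ]
 [ 0.54408725 -0.00933066  0.098     ]
 [ 0.70244366  0.02749914  0.098     ]
 [ 0.65718435  0.22674097  0.098     ]] [np.float64(0.20165620911879475), np.float64(0.16258285712170256), np.float64(0.2043176730452077), np.float64(0.16321638471547661)]
bar [[0.46753352 0.12648694 0.095     ]
 [0.49004599 0.03279802 0.095     ]] [0.47878975 0.07964248 0.095     ] 0.09635571206475636
yaw of y 12.967952254417249
yaw of y 12.797996022438287
yaw of y 13.511419512834273
yaw of x 14.02637398107949
yaw of x 13.092828955071266
barscene (array([0.46494236, 0.08665054, 0.07869671]), np.float64(0.09394657657887662))
barmid scene (array([0.47836159, 0.08034187, 0.09843158]), np.float64(0.002162342998679293))
cell [ 0.51607264 -0.34684732  0.065     ] [ 0.51913171 -0.34527247  0.065     ] (array([ 0.51643288, -0.34685876,  0.06258963]), np.float64(0.0011576681988018584))
vial [ 0.5295358  -0.24657393  0.054     ] [ 0.53202301 -0.24551383  0.054     ]
pin tip (array([ 0.64212663, -0.06248558,  0.03045202]), np.float64(0.0036220566416700736))
[[ 9.20382017e-01  3.91020002e-01 -5.49009075e-04]
 [ 3.91020382e-01 -9.20381341e-01  1.11715645e-03]
 [-6.84671923e-05 -1.24288444e-03 -9.99999225e-01]]
```

The crop confirms it: the dark cell with the brass band is at top pixel (434.5,253.5). The lid measures 163 x 203 mm, which matches its given size. The tub yaw is about 13.3°, the bar is at (0.479, 0.080) and the cell at (0.517, -0.347). I'll go to the bar.

Call:
arm_command:
  moves: [2.6,-2.8,0.1,0,2.6,-2.8,0.1,0,2.6,-2.8,0.1,0,2.6,-2.8,0.1,0,2.6,-2.8,0.1,0,2.6,-2.8,0.1,0,2.6,-2.8,0.1,0,2.6,-2.8,0.1,0,2.6,-2.8,0.1,0,2.6,-2.8,0.1,0,2.6,-2.8,0.1,0,2.6,-2.8,0.1,0]
  fingers: 34

```text
time: 1.1
ee_pos: [0.4002, -0.1421, 0.2104]
eef_rot: [0.98, 0.199, -0.0, 0.0]
ft_force: [1.4, -0.9, -0.2]
width: 0.03
grip_force: 0.0
```

Call:
arm_command:
  moves: [2.6,-2.8,0.1,0,2.6,-2.8,0.1,0,2.6,-2.8,0.1,0,2.6,-2.8,0.1,0,2.6,-2.8,0.1,0,2.4,-2.8,0.1,0,0,0,0,-7,0,0,0,-7,0,0,0,-7,0,0,0,-7,0,0,0,-7,0,0,0,-7]

```text
time: 2.1
ee_pos: [0.476, 0.0708, 0.2042]
eef_rot: [0.842, 0.54, -0.0, -0.0]
ft_force: [-0.4, -0.0, -0.6]
width: 0.0296
grip_force: 0.0
```

Call:
arm_command:
  moves: [0,0,0,-7,0,0,0,-7,0,0,0,-7,0,0,0,-7,0,0,0,-7,0,0,0,-3.3,0,0,0,0]

```text
time: 2.68
ee_pos: [0.476, 0.0708, 0.2043]
eef_rot: [0.619, 0.785, -0.0, -0.0]
ft_force: [0.1, 0.0, -0.3]
width: 0.0298
grip_force: 0.0
```

Call:
arm_command:
  moves: [0.84,0.46,1.0,0,0,0,2,0,0,0,2,0,0,0,2,0,0,0,2,0,0,0,1.4,0,0,0,0,0]

```text
time: 3.27
ee_pos: [0.4768, 0.0797, 0.0978]
eef_rot: [0.621, 0.784, -0.002, -0.002]
ft_force: [-0.2, -0.5, 0.5]
width: 0.0297
grip_force: 0.0
```

```bash
python3 - <<'E'
from h import *
t=r.camera("top")[:,:,::-1]; s=r.camera("scene")[:,:,::-1]
a=cv2.resize(t[200:300,220:340],(400,333),interpolation=3); b=cv2.resize(s[190:290,320:440],(400,333),interpolation=3)
cv2.imwrite("pics/c2.png",np.hstack([a,b])); print(r.read_state()['ee_pos'])
E
```

```text
[0.4785366  0.08025089 0.10063777]
```

View pics/c2.png

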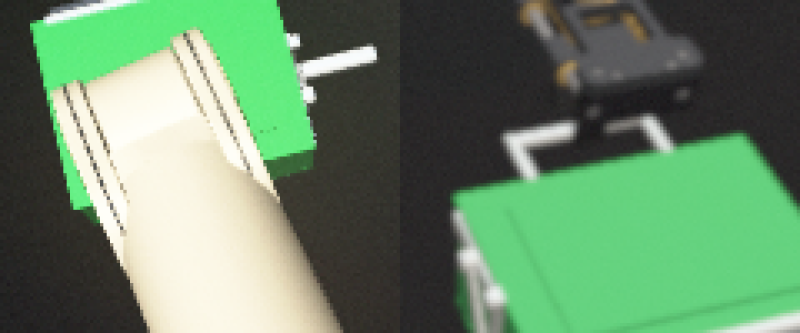

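The right half of the crop shows the fingers over the middle of the bar, near (590,125), with the lid edge clear. I'll go down the last stretch and close.

Call:
arm_command:
  moves: [0,0,0.8,0,0,0,0.8,0,0,0,0.8,0,0,0,0,0]

```text
time: 3.7
ee_pos: [0.4779, 0.0798, 0.0751]
eef_rot: [0.62, 0.784, -0.001, -0.001]
ft_force: [-0.9, 0.0, 0.6]
width: 0.0298
grip_force: 0.0
```

Call:
arm_command:
  moves: [0,0,0,0,0,0,0,0,0,0,0,0,0,0,0,0,0,0,0,0]
  fingers: 0
  squeeze: 12

```text
time: 4.12
ee_pos: [0.4806, 0.0805, 0.0774]
eef_rot: [0.62, 0.784, 0.002, 0.001]
ft_force: [6.5, 2.0, -1.8]
width: 0.0091
grip_force: 12.0
```

```bash
python3 - <<'E'
import numpy as np
A=0;out=[]
for k in range(60):
    B=A+.025; out.append((round(20.5*(np.cos(A)-np.cos(B)),2),round(-20.5*(np.sin(B)-np.sin(A)),2))); A=B
for i in range(0,60,12): print(out[i:i+12])
E
```

```text
[(np.float64(0.01), np.float64(-0.51)), (np.float64(0.02), np.float64(-0.51)), (np.float64(0.03), np.float64(-0.51)), (np.float64(0.04), np.float64(-0.51)), (np.float64(0.06), np.float64(-0.51)), (np.float64(0.07), np.float64(-0.51)), (np.float64(0.08), np.float64(-0.51)), (np.float64(0.1), np.float64(-0.5)), (np.float64(0.11), np.float64(-0.5)), (np.float64(0.12), np.float64(-0.5)), (np.float64(0.13), np.float64(-0.49)), (np.float64(0.15), np.float64(-0.49))]
[(np.float64(0.16), np.float64(-0.49)), (np.float64(0.17), np.float64(-0.48)), (np.float64(0.18), np.float64(-0.48)), (np.float64(0.19), np.float64(-0.47)), (np.float64(0.21), np.float64(-0.47)), (np.float64(0.22), np.float64(-0.46)), (np.float64(0.23), np.float64(-0.46)), (np.float64(0.24), np.float64(-0.45)), (np.float64(0.25), np.float64(-0.45)), (np.float64(0.26), np.float64(-0.44)), (np.float64(0.27), np.float64(-0.43)), (np.float64(0.28), np.float64(-0.43))]
[(np.float64(0.29), np.float64(-0.42)), (np.float64(0.31), np.float64(-0.41)), (np.float64(0.32), np.float64(-0.4)), (np.float64(0.33), np.float64(-0.4)), (np.float64
[... 531 characters left out ...]
), (np.float64(0.45), np.float64(-0.25)), (np.float64(0.45), np.float64(-0.24)), (np.float64(0.46), np.float64(-0.23)), (np.float64(0.47), np.float64(-0.22)), (np.float64(0.47), np.float64(-0.2)), (np.float64(0.48), np.float64(-0.19))]
[(np.float64(0.48), np.float64(-0.18)), (np.float64(0.48), np.float64(-0.17)), (np.float64(0.49), np.float64(-0.16)), (np.float64(0.49), np.float64(-0.14)), (np.float64(0.5), np.float64(-0.13)), (np.float64(0.5), np.float64(-0.12)), (np.float64(0.5), np.float64(-0.11)), (np.float64(0.5), np.float64(-0.09)), (np.float64(0.51), np.float64(-0.08)), (np.float64(0.51), np.float64(-0.07)), (np.float64(0.51), np.float64(-0.06)), (np.float64(0.51), np.float64(-0.04))]
```

Call:
arm_command:
  moves: [0,0.24,-0.2,0,0.0,0.02,-0.5,0,0,0.03,-0.51,0,0,0.04,-0.51,0,0,0.05,-0.51,0]

```text
time: 4.53
ee_pos: [0.4818, 0.0808, 0.0991]
eef_rot: [0.62, 0.784, -0.001, -0.0]
ft_force: [-4.3, -0.4, -2.8]
width: 0.0093
grip_force: 12.0
```

Call:
arm_command:
  moves: [0,0.07,-0.51,0,0,0.08,-0.51,0,0,0.1,-0.5,0,0,0.11,-0.5,0,0,0.12,-0.5,0,0,0.13,-0.49,0,0,0.15,-0.49,0]

```text
time: 5.12
ee_pos: [0.4882, 0.0823, 0.1339]
eef_rot: [0.62, 0.784, -0.002, -0.001]
ft_force: [-9.2, -2.2, 0.3]
width: 0.0093
grip_force: 12.0
```

Call:
arm_command:
  moves: [0,-0.15,0,0,0,0,0,0]

```text
time: 5.28
ee_pos: [0.4883, 0.0823, 0.1345]
eef_rot: [0.62, 0.784, -0.0, 0.0]
ft_force: [-5.7, -1.5, 0.7]
width: 0.0095
grip_force: 12.0
```

```bash
python3 - <<'E'
from h import *
s=r.read_state(); print(s['ee_pos'],s['ft_force'],s['joint_vel'])
E
```

```text
[0.48833221 0.08233478 0.13446655] [-5.71587997 -1.46971122  0.67976433] [-0.00407332  0.00578971 -0.00085365  0.00499179  0.00257643 -0.00275757
 -0.00441478]
```

Call:
arm_command:
  moves: [0,-0.1,-0.4,0,0,0.05,-0.49,0,0,0.17,-0.48,0,0,0.18,-0.48,0,0,0.19,-0.47,0,0,0.21,-0.47,0,0,0,0,0]

```text
time: 5.87
ee_pos: [0.4992, 0.0849, 0.1639]
eef_rot: [0.62, 0.784, 0.004, 0.003]
ft_force: [13.5, 2.4, -6.7]
width: 0.0094
grip_force: 12.0
```

Call:
arm_command:
  moves: [0,0.2,0,0,0,0.15,0,0,0,0,0,0]

```text
time: 6.12
ee_pos: [0.4984, 0.0847, 0.1619]
eef_rot: [0.62, 0.784, -0.0, -0.0]
ft_force: [-4.4, -1.2, 2.0]
width: 0.0094
grip_force: 12.0
```

Call:
arm_command:
  moves: [0,0.1,-0.4,0,0,0.22,-0.46,0,0,0.24,-0.45,0,0,0.25,-0.45,0,0,0.26,-0.44,0,0,0.27,-0.43,0,0,0.28,-0.43,0,0,0,0,0]

```text
time: 6.78
ee_pos: [0.515, 0.0887, 0.1933]
eef_rot: [0.62, 0.784, 0.0, 0.0]
ft_force: [1.3, -0.3, -1.4]
width: 0.0091
grip_force: 12.0
```

Call:
arm_command:
  moves: [0,0.3,-0.42,0,0,0.31,-0.41,0,0,0.32,-0.4,0,0,0.33,-0.4,0,0,0.34,-0.39,0,0,0.34,-0.38,0,0,0.35,-0.37,0,0,0.36,-0.36,0,0,0.37,-0.35,0,0,0.38,-0.34,0,0,0.39,-0.33,0,0,0,0,0]

```text
time: 7.78
ee_pos: [0.5514, 0.0972, 0.2356]
eef_rot: [0.62, 0.784, -0.0, 0.0]
ft_force: [-9.3, -3.7, 11.2]
width: 0.0096
grip_force: 12.0
```

Call:
arm_command:
  moves: [0,-0.13,-0.15,0,0,0,0,0]

```text
time: 7.95
ee_pos: [0.5511, 0.0971, 0.2356]
eef_rot: [0.62, 0.784, 0.001, 0.001]
ft_force: [4.2, 0.1, -5.2]
width: 0.0092
grip_force: 12.0
```

Call:
arm_command:
  moves: [0,0.43,-0.28,0,0,0.41,-0.31,0,0,0.41,-0.3,0,0,0.42,-0.29,0,0,0.43,-0.28,0,0,0.43,-0.27,0,0,0.44,-0.26,0,0,0,0,0]

```text
time: 8.62
ee_pos: [0.5801, 0.104, 0.2563]
eef_rot: [0.62, 0.784, 0.001, 0.0]
ft_force: [-2.3, -2.3, 6.9]
width: 0.0094
grip_force: 12.0
```

Call:
arm_command:
  moves: [0,0.43,-0.31,0,0,0.45,-0.25,0,0,0.46,-0.24,0,0,0.46,-0.23,0,0,0.47,-0.22,0,0,0,0,0]

```text
time: 9.12
ee_pos: [0.6022, 0.1093, 0.2683]
eef_rot: [0.62, 0.784, 0.001, 0.0]
ft_force: [0.6, -2.4, 5.2]
width: 0.0095
grip_force: 12.0
```

Call:
arm_command:
  moves: [0,0.19,-0.11,0,0,0.19,-0.08,0,0,0.19,-0.08,0,0,0.19,-0.07,0,0,0,0,0]

```text
time: 9.53
ee_pos: [0.6087, 0.1108, 0.2712]
eef_rot: [0.62, 0.784, 0.0, 0.0]
ft_force: [0.8, -2.7, 0.6]
width: 0.0096
grip_force: 12.0
```

Call:
arm_command:
  moves: [0,0.19,-0.07,0,0,0.19,-0.07,0,0,0,0,0]

```text
time: 9.78
ee_pos: [0.6125, 0.1117, 0.2727]
eef_rot: [0.62, 0.784, 0.0, 0.0]
ft_force: [0.7, -2.5, 0.9]
width: 0.0095
grip_force: 12.0
```

Call:
arm_command:
  moves: [0,0.19,-0.07,0,0,0.19,-0.06,0,0,0,0,0]

```text
time: 10.03
ee_pos: [0.6162, 0.1126, 0.2741]
eef_rot: [0.62, 0.784, 0.0, 0.0]
ft_force: [0.7, -2.8, 2.8]
width: 0.0094
grip_force: 12.0
```

Call:
arm_command:
  moves: [0,0.19,-0.06,0,0,0.19,-0.06,0,0,0,0,0]

```text
time: 10.28
ee_pos: [0.6199, 0.1135, 0.2752]
eef_rot: [0.62, 0.784, 0.0, 0.0]
ft_force: [0.5, -2.0, 1.6]
width: 0.0097
grip_force: 12.0
```

Call:
arm_command:
  moves: [0,0.19,-0.06,0,0,0.19,-0.06,0,0,0,0,0]

```text
time: 10.53
ee_pos: [0.6236, 0.1144, 0.2764]
eef_rot: [0.62, 0.784, 0.0, 0.0]
ft_force: [0.2, -3.3, 2.8]
width: 0.0096
grip_force: 12.0
```

Call:
arm_command:
  moves: [0,0.19,-0.05,0,0,0.19,-0.05,0,0,0,0,0]

```text
time: 10.78
ee_pos: [0.6273, 0.1152, 0.2774]
eef_rot: [0.62, 0.784, 0.0, 0.0]
ft_force: [0.1, -3.6, 2.2]
width: 0.0094
grip_force: 12.0
```

Call:
arm_command:
  moves: [0,0.19,-0.05,0,0,0.19,-0.05,0,0,0,0,0]

```text
time: 11.03
ee_pos: [0.6309, 0.1161, 0.2783]
eef_rot: [0.62, 0.784, 0.0, 0.0]
ft_force: [0.5, -2.6, 3.0]
width: 0.0095
grip_force: 12.0
```

Call:
arm_command:
  moves: [0,0.19,-0.05,0,0,0,0,0]

```text
time: 11.2
ee_pos: [0.6327, 0.1165, 0.2787]
eef_rot: [0.62, 0.784, 0.0, 0.0]
ft_force: [-0.1, -2.2, 1.3]
width: 0.0096
grip_force: 12.0
```

Call:
arm_command:
  moves: [0,0.19,-0.04,0,0,0,0,0]

```text
time: 11.37
ee_pos: [0.6345, 0.117, 0.2791]
eef_rot: [0.62, 0.784, 0.0, 0.0]
ft_force: [1.5, -2.7, 1.7]
width: 0.0093
grip_force: 12.0
```

Call:
arm_command:
  moves: [0,0.19,-0.04,0,0,0,0,0]

```text
time: 11.53
ee_pos: [0.6364, 0.1174, 0.2796]
eef_rot: [0.62, 0.784, 0.0, 0.0]
ft_force: [0.5, -2.7, 1.7]
width: 0.0095
grip_force: 12.0
```

Call:
arm_command:
  moves: [0,0.15,-0.03,0,0,0,0,0]

```text
time: 11.7
ee_pos: [0.6378, 0.1178, 0.2799]
eef_rot: [0.62, 0.784, 0.0, 0.0]
ft_force: [0.7, -2.4, 0.3]
width: 0.0097
grip_force: 12.0
```

Call:
arm_command:
  moves: [0,0.15,-0.03,0,0,0,0,0]

```text
time: 11.87
ee_pos: [0.6392, 0.1181, 0.2801]
eef_rot: [0.62, 0.784, 0.0, 0.0]
ft_force: [1.4, -2.5, 1.1]
width: 0.0091
grip_force: 12.0
```

Call:
arm_command:
  moves: [0,0.15,-0.03,0,0,0,0,0]

```text
time: 12.03
ee_pos: [0.6407, 0.1184, 0.2804]
eef_rot: [0.62, 0.784, 0.0, 0.0]
ft_force: [0.6, -2.1, 0.9]
width: 0.0096
grip_force: 12.0
```

Call:
arm_command:
  moves: [0,0.15,-0.03,0,0,0,0,0]

```text
time: 12.2
ee_pos: [0.6422, 0.1188, 0.2807]
eef_rot: [0.62, 0.784, 0.0, 0.0]
ft_force: [1.8, -2.5, 0.1]
width: 0.0097
grip_force: 12.0
```

Call:
arm_command:
  moves: [0,0.15,-0.03,0,0,0,0,0]

```text
time: 12.37
ee_pos: [0.6437, 0.1191, 0.281]
eef_rot: [0.62, 0.784, 0.0, 0.0]
ft_force: [1.9, -1.4, 0.5]
width: 0.0092
grip_force: 12.0
```

Call:
arm_command:
  moves: [0,0.15,-0.03,0,0,0,0,0]

```text
time: 12.53
ee_pos: [0.6449, 0.1194, 0.2813]
eef_rot: [0.62, 0.784, -0.0, -0.0]
ft_force: [-0.7, -2.3, -0.1]
width: 0.0095
grip_force: 12.0
```

```bash
python3 - <<'E'
from h import *
t=r.camera("top")[:,:,::-1]; s=r.camera("scene")[:,:,::-1]
a=cv2.resize(t[150:270,200:340],(400,343),interpolation=3); b=cv2.resize(s[150:330,300:480],(400,400),interpolation=3)[:343]
b=cv2.resize(s[160:334,300:500],(400,343),interpolation=3)
cv2.imwrite("pics/c3.png",np.hstack([a,b]))
E
```

```text
(no output)
```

View pics/c3.png

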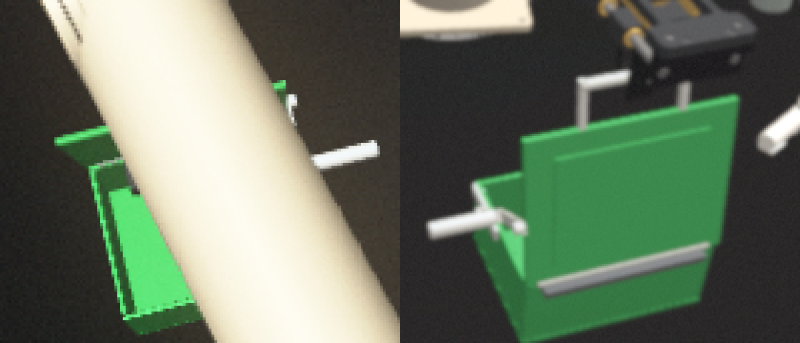

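The lid is up with the bar still gripped. The stay is nearly straight and its pin tip is at top (332,202.5) and scene (315,276). The force has just started to turn, so I'll make one more small probe.

Call:
arm_command:
  moves: [0,0.08,-0.01,0,0,0,0,0,0,0,0,0]

```text
time: 12.88
ee_pos: [0.6452, 0.1195, 0.2813]
eef_rot: [0.62, 0.784, -0.001, -0.0]
ft_force: [-3.2, -3.8, -0.1]
width: 0.0095
grip_force: 12.0
```

```bash
python3 - <<'E'
from h import *
print(tri((315,275.7),(332.3,202.5)))
s=r.read_state();print(s['ee_pos'],s['ft_force'])
E
```

```text
(array([ 0.65328551, -0.06002621,  0.12754727]), np.float64(0.0027187770421666264))
[0.64522859 0.1194882  0.28132675] [-3.19740117 -3.79377641 -0.12285299]
```

The stop is found: the force is rising, the advance has stopped, and the pin is at z = 0.1275, which matches the given 128 mm. I'll let go.

Call:
arm_command:
  moves: [0,0,0,0,0,0,0,0,0,0,0,0,0,0,0,0,0,0,0,0,0,0,0,0]
  fingers: 40

```text
time: 13.38
ee_pos: [0.6457, 0.1198, 0.2815]
eef_rot: [0.62, 0.784, 0.0, 0.0]
ft_force: [-0.9, -0.0, -0.4]
width: 0.0337
grip_force: 0.0
```

Call:
arm_command:
  moves: [0,0,-1,0,0,0,-1.5,0,0,0,-1.5,0,0,0,-1.5,0,0,0,0,0]

```text
time: 13.8
ee_pos: [0.6464, 0.1202, 0.3404]
eef_rot: [0.62, 0.784, 0.002, 0.001]
ft_force: [0.1, 1.4, 0.6]
width: 0.0348
grip_force: 0.0
```

```bash
python3 - <<'E'
from h import *
s=r.read_state();p=s['ee_pos'];print(p,s['ft_force'],s['joint_positions'])
M=R.from_quat(s['eef_rot']).as_matrix()
c=np.array([.517,-.346,p[2]]); print("to cell tool",M.T@(c-p)*100)
t=r.camera("top")[:,:,::-1]; q=r.camera("scene")[:,:,::-1]
a=cv2.resize(t[150:270,200:340],(400,343),interpolation=3); b=cv2.resize(q[160:334,300:500],(400,343),interpolation=3)
cv2.imwrite("pics/c4.png",np.hstack([a,b]))
E
```

```text
[0.64636733 0.12020139 0.3404119 ] [0.08849111 1.40143539 0.63829134] [ 0.24091268  0.47413914 -0.77277471  1.12712858  0.32636081  1.65282081
 -0.21196153]
to cell tool [-42.38774341 -23.32509157  -0.12539509]
```

View pics/c4.png

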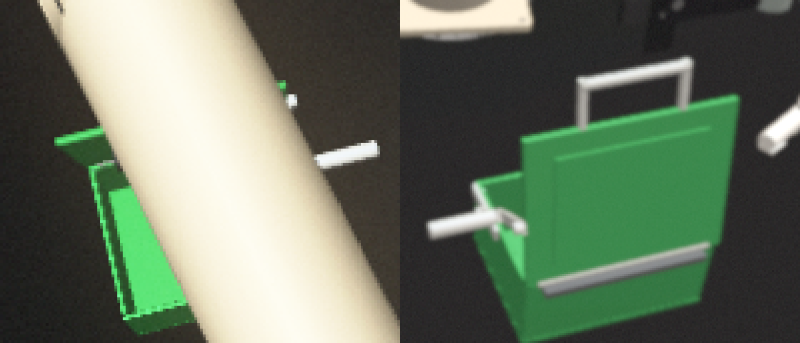

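The lid stands free and the stay is straight or locked, with its pin at scene crop (430,228). Now for the cell.

Call:
arm_command:
  moves: [-3,-1.65,0,0,-3,-1.65,0,0,-3,-1.65,0,0,-3,-1.65,0,0,-3,-1.65,0,0,-3,-1.65,0,0,-3,-1.65,0,0,-3,-1.65,0.5,0,-3,-1.65,1,0,-3,-1.65,1.5,0,-3,-1.65,1.5,0,-3,-1.65,1.5,0]
  fingers: 75

```text
time: 14.9
ee_pos: [0.5348, -0.2779, 0.2751]
eef_rot: [0.62, 0.784, -0.0, -0.0]
ft_force: [0.6, -1.0, 0.9]
width: 0.0653
grip_force: 0.0
```

Call:
arm_command:
  moves: [-3,-1.65,1.5,0,-3.4,-1.85,1.5,0,0,0,3.5,0,0,0,3.5,0,0,0,3,0,0,0,2,0,0,0,0,0,0,0,0,0]

```text
time: 15.57
ee_pos: [0.5158, -0.3462, 0.1255]
eef_rot: [0.62, 0.784, -0.0, -0.001]
ft_force: [0.6, -0.6, 1.0]
width: 0.0652
grip_force: 0.0
```

```bash
python3 - <<'E'
from h import *
s=r.read_state();p=s['ee_pos'];print(p,s['width'],s['joint_positions'])
M=R.from_quat(s['eef_rot']).as_matrix(); print("to cell",M.T@(np.array([.517,-.3465,.026])-p)*100)
t=r.camera("top")[:,:,::-1]; q=r.camera("scene")[:,:,::-1]
a=cv2.resize(t[150:300,200:475],(400,218),interpolation=3); b=cv2.resize(q[200:320,130:290],(400,300),interpolation=3)
o=np.zeros((300,800,3),np.uint8);o[:218,:400]=a;o[:,400:]=b
cv2.imwrite("pics/c5.png",o)
E
```

```text
[ 0.51582646 -0.34624996  0.12553965] 0.06521064551888059 [ 0.96739776  0.45846117 -0.58410677  1.56264342  0.26399018  1.20294776
  0.56733771]
to cell [-0.07135411  0.1243179   9.95365615]
```

View pics/c5.png

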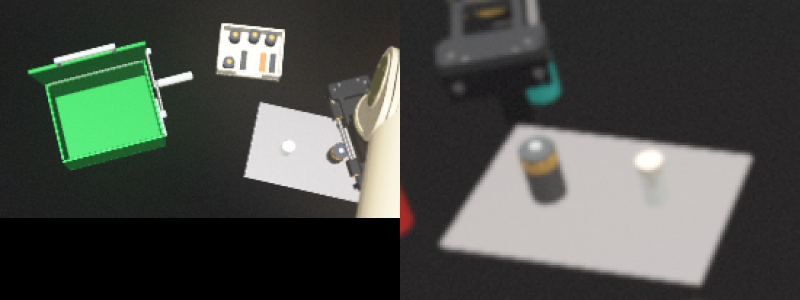

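The tool is above the dark cell, at left crop (337,152), and the vial at (288,147) is clear. The lid stays up. I'll go down and grip.

Call:
arm_command:
  moves: [-0.07,0.12,1.5,0,0,0,2,0,0,0,2,0,0,0,2,0,0,0,1.5,0,0,0,0.9,0,0,0,0,0]

```text
time: 16.25
ee_pos: [0.5178, -0.347, 0.027]
eef_rot: [0.62, 0.784, -0.0, -0.0]
ft_force: [-0.6, -0.9, 0.0]
width: 0.0654
grip_force: 0.0
```

Call:
arm_command:
  moves: [0,0,0,0,0,0,0,0,0,0,0,0,0,0,0,0,0,0,0,0,0,0,0,0]
  fingers: 0
  squeeze: 20

```text
time: 16.75
ee_pos: [0.5181, -0.3472, 0.0279]
eef_rot: [0.62, 0.784, -0.0, 0.0]
ft_force: [-1.8, -0.3, 1.4]
width: 0.0333
grip_force: 0.8
```

Call:
arm_command:
  moves: [0,0,-1,0,0,0,-2,0,0,0,-3,0,0,0,-4,0,0,0,-4,0,0,0,-4,0,0,0,-2,0,0,0,0,0]

```text
time: 17.42
ee_pos: [0.52, -0.3477, 0.2341]
eef_rot: [0.62, 0.784, 0.0, 0.004]
ft_force: [0.1, -0.3, -1.6]
width: 0.0315
grip_force: 20.0
```

```bash
python3 - <<'E'
from h import *
s=r.read_state();p=s['ee_pos'];print(p,s['width'],s['grip_force'])
M=R.from_quat(s['eef_rot']).as_matrix(); print("to tub",M.T@(np.array([.575,.113,.23])-p)*100)
E
```

```text
[ 0.52003564 -0.34765026  0.23409894] 0.03154930820583245 20.000028256326914
to tub [43.55704903 15.97181326  0.22375754]
```

Call:
arm_command:
  moves: [0,0,0,7,0,0,0,7,0,0,0,7,0,0,0,7,0,0,0,7,0,0,0,7,0,0,0,7,0,0,0,7,0,0,0,7,0,0,0,7,0,0,0,7,0,0,0,7]

```text
time: 18.42
ee_pos: [0.5175, -0.3467, 0.2268]
eef_rot: [0.986, 0.165, -0.0, -0.001]
ft_force: [0.5, -0.2, -1.8]
width: 0.0317
grip_force: 20.0
```

Call:
arm_command:
  moves: [0,0,0,6,1.2,-3.4,0,0,1.2,-3.4,0,0,1.2,-3.4,0,0,1.2,-3.4,0,0,1.2,-3.4,0,0,1.2,-3.4,0,0,1.2,-3.4,0,0,1.2,-3.4,0,0,1.2,-3.4,0,0,1.2,-3.4,0,0,0,0,0,0]

```text
time: 19.42
ee_pos: [0.5556, 0.0206, 0.2274]
eef_rot: [0.993, 0.121, 0.0, -0.002]
ft_force: [-0.2, 1.4, -1.6]
width: 0.0316
grip_force: 20.0
```

```bash
python3 - <<'E'
from h import *
s=r.read_state();p=s['ee_pos'];print(p,s['width'],s['grip_force'],s['joint_positions'])
M=R.from_quat(s['eef_rot']).as_matrix(); print(M[:,0],"to tub",M.T@(np.array([.575,.113,.03])-p)*100)
E
```

```text
[0.5556149  0.02059043 0.22739624] 0.03159408381553378 20.001498595811427 [ 0.40184772  0.23006917 -0.60039043  1.61389998  0.12900114  1.33829164
 -1.54387147]
[9.70641263e-01 2.40531079e-01 5.82249883e-04] to tub [ 4.09284163 -8.43111413 19.77298208]
```

Call:
arm_command:
  moves: [1.4,-3,0,0,1.4,-3,0,0,1.3,-2.9,0,0,0,0,2.5,0,0,0,3,0,0,0,3,0,0,0,3,0,0,0,3,0,0,0,2,0,0,0,1.2,0,0,0,0,0]

```text
time: 20.33
ee_pos: [0.5738, 0.1068, 0.0476]
eef_rot: [0.993, 0.116, -0.002, 0.0]
ft_force: [-0.1, -1.6, -1.3]
width: 0.0316
grip_force: 20.0
```

Call:
arm_command:
  moves: [0,0,1,0,0,0,0.5,0,0,0,0.3,0,0,0,0,0]

```text
time: 20.67
ee_pos: [0.5758, 0.1074, 0.0325]
eef_rot: [0.993, 0.116, 0.0, 0.0]
ft_force: [-0.2, -0.7, -1.5]
width: 0.0315
grip_force: 20.0
```

Call:
arm_command:
  moves: [0,0,0.2,0,0,0,0.1,0,0,0,0,0,0,0,0,0]

```text
time: 21.0
ee_pos: [0.5759, 0.1075, 0.0297]
eef_rot: [0.993, 0.116, 0.0, 0.0]
ft_force: [-0.4, -0.0, -2.3]
width: 0.0317
grip_force: 20.0
```

Call:
arm_command:
  moves: [0,0,0,0,0,0,0,0,0,0,0,0,0,0,0,0,0,0,0,0]
  fingers: 70

```text
time: 21.42
ee_pos: [0.5759, 0.1075, 0.0296]
eef_rot: [0.993, 0.116, 0.0, 0.0]
ft_force: [0.0, -0.2, 0.8]
width: 0.056
grip_force: 0.0
```

Call:
arm_command:
  moves: [0,0,-1,0,0,0,-2,0,0,0,-3,0,0,0,-3.5,0,0,0,-3.5,0,0,0,-3.5,0,0,0,-3.5,0,-2,2,0,0,-2.5,2.5,0,0,-2.5,2.5,0,0,0,0,0,0,0,0,0,0]

```text
time: 22.42
ee_pos: [0.5233, 0.0213, 0.2305]
eef_rot: [0.993, 0.114, 0.001, 0.001]
ft_force: [0.1, 0.3, -0.1]
width: 0.061
grip_force: 0.0
```

```bash
python3 - <<'E'
from h import *
s=r.read_state();p=s['ee_pos'];print(s['time'],p,s['width'],s['ft_force'])
t=r.camera("top")[:,:,::-1]; q=r.camera("scene")[:,:,::-1]
a=cv2.resize(t[150:290,200:350],(400,373),interpolation=3); b=cv2.resize(q[160:334,300:487],(400,373),interpolation=3)
cv2.imwrite("pics/c6.png",np.hstack([a,b]))
E
```

```text
22.4167 [0.52333809 0.02132681 0.23047783] 0.060996428946262185 [ 0.08285829  0.3175324  -0.07485209]
```

View pics/c6.png

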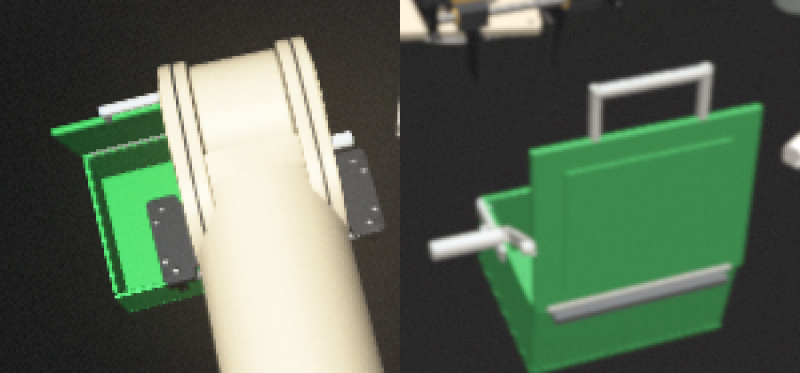

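The lid and stay are holding, and the green tub floor is partly hidden by the arm. Next I turn, close the fingers and go to the pin.

Call:
arm_command:
  moves: [0,0,0,-7,0,0,0,-7,0,0,0,-7,0,0,0,-7,0,0,0,-7,0,0,0,-7,0,0,0,-7,0,0,0,-7,0,0,0,-7,0,0,0,-7,0,0,0,-7,0,0,0,-7]
  fingers: 0

```text
time: 23.52
ee_pos: [0.5241, 0.0251, 0.2296]
eef_rot: [0.657, 0.754, 0.0, -0.0]
ft_force: [-0.7, -0.8, -0.6]
width: 0.0009
grip_force: 0.0
```

Call:
arm_command:
  moves: [0,0,0,-6,-3,0,0,0,-3,0,0,0,-3,0,0,0,0,0,0,0]

```text
time: 23.93
ee_pos: [0.5456, -0.0697, 0.2289]
eef_rot: [0.622, 0.783, -0.001, 0.0]
ft_force: [-1.1, -1.1, 0.3]
width: 0.0003
grip_force: 0.0
```

```bash
python3 - <<'E'
from h import *
s=r.read_state();p=s['ee_pos'];print(s['time'],p,s['width'],s['eef_rot'])
M=R.from_quat(s['eef_rot']).as_matrix(); print("to pin",M.T@(np.array([.6495,-.0442,.150])-p)*100)
t=r.camera("top")[:,:,::-1]; q=r.camera("scene")[:,:,::-1]
a=cv2.resize(t[150:290,200:350],(400,373),interpolation=3); b=cv2.resize(q[160:334,300:487],(400,373),interpolation=3)
cv2.imwrite("pics/c7.png",np.hstack([a,b]))
E
```

```text
23.9333 [ 0.5456161  -0.06973286  0.2289487 ] 0.00031714531459857024 [ 6.22456580e-01  7.82654142e-01 -5.21668134e-04  1.70328395e-04]
to pin [ 0.15661064 10.70129367  7.88826197]
```

View pics/c7.png

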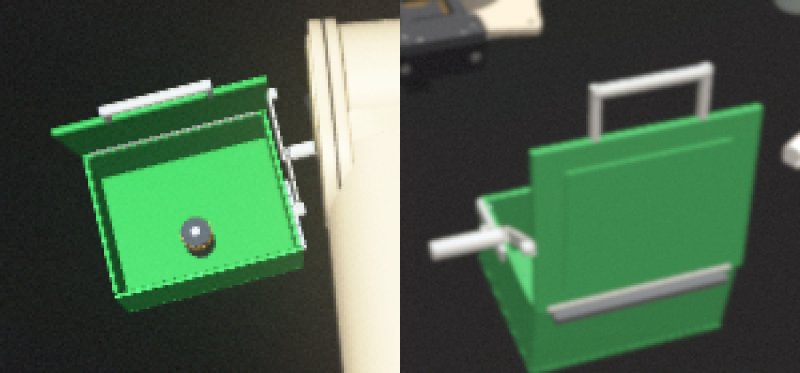

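The cell stands in the tub at left crop (197,235), and the stay and pin are unchanged. Going over the pin.

Call:
arm_command:
  moves: [0.1,2.5,0,0,0,2.7,0,0,0,2.8,0,0,0,2.7,0,0,0,0,2.5,0,0,0,2.5,0,0,0,2,0,0,0,0.8,0,0,0,0,0]

```text
time: 24.78
ee_pos: [0.6475, -0.0368, 0.1496]
eef_rot: [0.619, 0.785, -0.001, -0.002]
ft_force: [-0.2, 0.1, 0.5]
width: 0.0006
grip_force: 0.0
```

Call:
arm_command:
  moves: [0,0,0.4,0,0,0,0.4,0,0,0,0.2,0,0,0,0.2,0,0,0,0,0]

```text
time: 25.2
ee_pos: [0.6485, -0.0388, 0.1396]
eef_rot: [0.62, 0.784, 0.0, 0.0]
ft_force: [-0.1, -0.3, -0.3]
width: 0.0007
grip_force: 0.0
```

Call:
arm_command:
  moves: [-0.5,0,0.1,0,0,0,0.1,0,0,0,0.1,0,0,0,0,0]

```text
time: 25.53
ee_pos: [0.6496, -0.0439, 0.1364]
eef_rot: [0.621, 0.784, -0.0, 0.0]
ft_force: [1.3, -0.5, -0.0]
width: 0.0002
grip_force: 0.1
```

Call:
arm_command:
  moves: [0,0,0.1,0,0,0,0.1,0,0,0,0,0]

```text
time: 25.78
ee_pos: [0.6505, -0.0436, 0.1352]
eef_rot: [0.62, 0.784, 0.001, 0.001]
ft_force: [3.1, -1.1, 4.4]
width: 0.0004
grip_force: 2.3
```

Call:
arm_command:
  moves: [0,0.22,0.3,0,0,0.2,0.3,0,0,0.18,0.3,0,0,0.16,0.3,0,0,0.15,0.3,0,0,0,0,0]

```text
time: 26.28
ee_pos: [0.6593, -0.0411, 0.1197]
eef_rot: [0.62, 0.784, 0.001, 0.001]
ft_force: [3.3, 0.1, 2.7]
width: 0.0005
grip_force: 2.0
```

Call:
arm_command:
  moves: [0,0.13,0.3,0,0,0.12,0.3,0,0,0.1,0.3,0,0,0.08,0.3,0,0,0.06,0.3,0,0,0,0,0]

```text
time: 26.78
ee_pos: [0.663, -0.0401, 0.104]
eef_rot: [0.62, 0.784, -0.0, -0.0]
ft_force: [1.6, 0.8, 2.3]
width: 0.0006
grip_force: 1.4
```

Call:
arm_command:
  moves: [0,0,0,0,0,0,-0.5,0,0,0,-1,0,0,0,-2,0,0,0,-3,0,0,0,-3,0,0,-3,-3,0,0,-3.5,-3,0,0,-3.5,-3,0,0,-3.5,-2,0,0,0,0,0]

```text
time: 27.7
ee_pos: [0.5363, -0.0711, 0.3094]
eef_rot: [0.621, 0.784, -0.0, 0.004]
ft_force: [0.2, -0.4, 0.5]
width: 0.0005
grip_force: 0.0
```

```bash
python3 - <<'E'
from h import *
s=r.read_state();p=s['ee_pos'];print(s['time'],p,s['width'],s['ft_force'])
t=r.camera("top")[:,:,::-1]; q=r.camera("scene")[:,:,::-1]
a=cv2.resize(t[150:290,200:350],(400,373),interpolation=3); b=cv2.resize(q[160:334,300:487],(400,373),interpolation=3)
cv2.imwrite("pics/c8.png",np.hstack([a,b]))
h=np.array([.6805,.1278,.095]);y=np.array([-.230,.973,0]);x=np.array([.973,.230,0])
for A in np.arange(.9,1.45,.05):
    b=h-x*.205*np.cos(A)+[0,0,.205*np.sin(A)]
    f=lambda n,P:(proj(n,P)-([200,150] if n=="top" else [300,160]))*([400/150,373/140] if n=="top" else [400/187,373/174])+([0,0] if n=="top" else [400,0])
    print(round(A,2),b.round(3),*[f(n,b+sg*.045*y).round(0) for n in("top","scene") for sg in(-1,1)])
E
```

```text
27.7 [ 0.53627001 -0.07107404  0.30939217] 0.0004981171274775044 [ 0.18988345 -0.36646676  0.50191974]
0.9 [0.557 0.098 0.256] [231. 192.] [135. 217.] [553.  70.] [646.  53.]
0.95 [0.564 0.1   0.262] [228. 182.] [132. 206.] [557.  70.] [651.  52.]
1.0 [0.573 0.102 0.268] [226. 171.] [129. 196.] [561.  70.] [656.  52.]
1.05 [0.581 0.104 0.273] [223. 161.] [126. 185.] [565.  70.] [661.  52.]
1.1 [0.59  0.106 0.278] [220. 150.] [123. 175.] [569.  71.] [667.  53.]
1.15 [0.599 0.109 0.282] [217. 139.] [120. 164.] [574.  73.] [672.  55.]
1.2 [0.608 0.111 0.286] [214. 128.] [117. 153.] [579.  76.] [678.  57.]
1.25 [0.618 0.113 0.29 ] [212. 117.] [114. 142.] [583.  79.] [684.  60.]
1.3 [0.627 0.115 0.293] [209. 106.] [111. 130.] [588.  82.] [690.  63.]
1.35 [0.637 0.117 0.295] [206.  95.] [108. 119.] [594.  87.] [696.  67.]
1.4 [0.647 0.12  0.297] [203.  83.] [105. 108.] [599.  92.] [703.  72.]
```

View pics/c8.png

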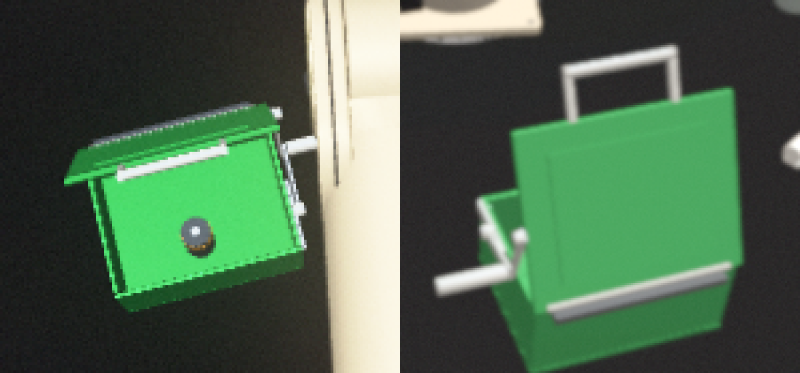

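The cell is in the tub at left crop (197,235). The stay is broken, with its knee low at (515,270), and the lid stands at A≈1.10. The bar centre is at top crop (173,161), which puts it at about (0.591, 0.1065, 0.278). I'll go and regrip the bar.

Call:
arm_command:
  moves: [2,1.2,-1,0,2.8,1.6,-1,0,2.8,1.6,0,0,2.8,1.6,0,0,2.8,1.7,0,0,2.8,1.7,0,0,0,0,0,0,0,0,0,0]
  fingers: 40

```text
time: 28.47
ee_pos: [0.5933, 0.1107, 0.3214]
eef_rot: [0.618, 0.786, -0.0, -0.002]
ft_force: [0.8, -0.8, 0.4]
width: 0.0338
grip_force: 0.0
```

```bash
python3 - <<'E'
from h import *
s=r.read_state();p=s['ee_pos'];print(s['time'],p,s['width'])
M=R.from_quat(s['eef_rot']).as_matrix(); print("to bar",M.T@(np.array([.591,.1066,.2625])-p)*100)
E
```

```text
28.4667 [0.59328169 0.11068018 0.3214299 ] 0.03380857267502828
to bar [-0.35660787 -0.30125546  5.89304202]
```

Call:
arm_command:
  moves: [-0.35,-0.3,0,0,0,0,1,0,0,0,1.2,0,0,0,1.2,0,0,0,0,0]

```text
time: 28.88
ee_pos: [0.5903, 0.102, 0.2856]
eef_rot: [0.621, 0.784, -0.002, -0.001]
ft_force: [0.3, 0.4, -0.9]
width: 0.0346
grip_force: 0.0
```

Call:
arm_command:
  moves: [0,0,0.8,0,0,0,0.8,0,0,0,0.8,0,0,0,0,0]

```text
time: 29.22
ee_pos: [0.5908, 0.1032, 0.2633]
eef_rot: [0.62, 0.784, -0.001, -0.001]
ft_force: [-0.5, -0.7, 0.1]
width: 0.0346
grip_force: 0.0
```

Call:
arm_command:
  moves: [0,0,0,0,0,0,0,0,0,0,0,0,0,0,0,0,0,0,0,0,0,0,0,0]
  fingers: 0
  squeeze: 12

```text
time: 29.72
ee_pos: [0.5914, 0.1036, 0.2655]
eef_rot: [0.62, 0.784, 0.0, 0.0]
ft_force: [-0.5, 0.2, 1.1]
width: 0.0093
grip_force: 12.0
```

Call:
arm_command:
  moves: [0,-0.2,0.1,0,0,-0.45,0.24,0,0,-0.45,0.25,0,0,-0.44,0.26,0,0,-0.43,0.27,0,0,0,0,0]

```text
time: 30.22
ee_pos: [0.5711, 0.0987, 0.2532]
eef_rot: [0.62, 0.784, -0.001, -0.0]
ft_force: [-0.9, 2.3, -1.9]
width: 0.0095
grip_force: 12.0
```

Call:
arm_command:
  moves: [0,-0.43,0.28,0,0,-0.42,0.29,0,0,-0.41,0.3,0,0,-0.41,0.31,0,0,-0.4,0.32,0,0,0,0,0]

```text
time: 30.72
ee_pos: [0.551, 0.094, 0.2381]
eef_rot: [0.62, 0.784, -0.001, -0.0]
ft_force: [-0.6, 1.0, -2.5]
width: 0.0093
grip_force: 12.0
```

Call:
arm_command:
  moves: [0,-0.39,0.33,0,0,-0.38,0.34,0,0,-0.37,0.35,0,0,-0.36,0.36,0,0,0,0,0]

```text
time: 31.13
ee_pos: [0.5365, 0.0905, 0.2242]
eef_rot: [0.62, 0.784, -0.001, -0.0]
ft_force: [0.3, 2.5, -3.6]
width: 0.0096
grip_force: 12.0
```

Call:
arm_command:
  moves: [0,-0.34,0.37,0,0,-0.34,0.38,0,0,-0.34,0.39,0,0,-0.33,0.4,0,0,-0.32,0.4,0,0,0,0,0]

```text
time: 31.63
ee_pos: [0.5204, 0.0867, 0.2047]
eef_rot: [0.62, 0.784, -0.0, -0.0]
ft_force: [1.3, 3.2, -3.1]
width: 0.0094
grip_force: 12.0
```

Call:
arm_command:
  moves: [0,-0.31,0.41,0,0,-0.29,0.42,0,0,-0.28,0.43,0,0,-0.27,0.43,0,0,-0.26,0.44,0,0,0,0,0]

```text
time: 32.13
ee_pos: [0.5067, 0.0835, 0.1834]
eef_rot: [0.62, 0.784, -0.0, -0.0]
ft_force: [1.3, 2.5, -2.6]
width: 0.0096
grip_force: 12.0
```

Call:
arm_command:
  moves: [0,-0.24,0.45,0,0,-0.23,0.46,0,0,-0.22,0.46,0,0,-0.21,0.47,0,0,-0.2,0.47,0,0,0,0,0]

```text
time: 32.63
ee_pos: [0.4961, 0.0809, 0.1602]
eef_rot: [0.62, 0.784, -0.0, -0.0]
ft_force: [-1.0, 2.5, -2.0]
width: 0.0092
grip_force: 12.0
```

Call:
arm_command:
  moves: [0,-0.18,0.48,0,0,-0.17,0.48,0,0,-0.16,0.49,0,0,-0.15,0.49,0,0,-0.13,0.49,0,0,0,0,0]

```text
time: 33.13
ee_pos: [0.4883, 0.0791, 0.1358]
eef_rot: [0.62, 0.784, -0.0, -0.001]
ft_force: [-3.5, 1.4, -0.7]
width: 0.0092
grip_force: 12.0
```

Call:
arm_command:
  moves: [0,-0.18,0.49,0,0,-0.12,0.5,0,0,-0.11,0.5,0,0,-0.1,0.5,0,0,-0.08,0.5,0,0,0,0,0]

```text
time: 33.63
ee_pos: [0.4834, 0.0779, 0.1113]
eef_rot: [0.62, 0.784, 0.0, -0.0]
ft_force: [0.6, 2.8, -3.4]
width: 0.0097
grip_force: 12.0
```

Call:
arm_command:
  moves: [0,-0.08,0.5,0,0,-0.06,0.5,0,0,-0.05,0.4,0,0,-0.03,0.4,0,0,0,0,0]

```text
time: 34.05
ee_pos: [0.4816, 0.0775, 0.0936]
eef_rot: [0.62, 0.784, 0.0, 0.0]
ft_force: [4.2, 3.6, -2.5]
width: 0.0094
grip_force: 12.0
```

Call:
arm_command:
  moves: [0,0.04,0.3,0,0,0,0.25,0,0,0,0.2,0,0,0,0,0]

```text
time: 34.38
ee_pos: [0.4814, 0.0774, 0.0862]
eef_rot: [0.62, 0.784, -0.0, -0.0]
ft_force: [0.9, 1.9, -2.3]
width: 0.0093
grip_force: 12.0
```

Call:
arm_command:
  moves: [0,0,0.15,0,0,0,0.15,0,0,0,0,0]

```text
time: 34.63
ee_pos: [0.4814, 0.0774, 0.0833]
eef_rot: [0.62, 0.784, -0.0, -0.0]
ft_force: [-0.7, 2.5, -2.5]
width: 0.0092
grip_force: 12.0
```

Call:
arm_command:
  moves: [0,0,0.15,0,0,0,0.1,0,0,0,0,0]

```text
time: 34.88
ee_pos: [0.4814, 0.0774, 0.0815]
eef_rot: [0.62, 0.784, -0.0, -0.0]
ft_force: [-5.8, 0.1, 7.0]
width: 0.0096
grip_force: 12.0
```

Call:
arm_command:
  moves: [0,0,0.1,0,0,0,0.1,0,0,0,0,0]

```text
time: 35.13
ee_pos: [0.4815, 0.0771, 0.08]
eef_rot: [0.62, 0.784, -0.001, 0.0]
ft_force: [-8.8, -1.3, 13.6]
width: 0.0095
grip_force: 12.0
```

The lid is seated, since the force turned upward at z≈0.0818. I'll ease off and let go.

Call:
arm_command:
  moves: [0,-0.08,-0.12,0,0,0,0,0]

```text
time: 35.3
ee_pos: [0.4814, 0.0771, 0.0807]
eef_rot: [0.62, 0.784, 0.0, 0.001]
ft_force: [1.8, 1.4, -1.3]
width: 0.0097
grip_force: 12.0
```

Call:
arm_command:
  moves: [0,0,0,0,0,0,0,0,0,0,0,0,0,0,0,0,0,0,0,0]
  fingers: 34

```text
time: 35.72
ee_pos: [0.4808, 0.0772, 0.0803]
eef_rot: [0.62, 0.784, -0.0, 0.0]
ft_force: [0.7, -0.4, -0.3]
width: 0.0282
grip_force: 0.0
```

Call:
arm_command:
  moves: [0,0,-0.5,0,0,0,-1.5,0,0,0,-2.5,0,0,0,-3,0,0,0,-3,0,-3,0,-3,0,-3.5,0,0,0,-3.5,0,0,0,-3.5,0,0,0,-3.5,0,0,0,-3.5,0,0,0,0,0,0,0]

```text
time: 36.72
ee_pos: [0.5279, -0.1298, 0.2145]
eef_rot: [0.624, 0.782, -0.001, 0.0]
ft_force: [-0.3, -1.7, -0.6]
width: 0.0294
grip_force: 0.0
```

```bash
python3 - <<'E'
from h import *
s=r.read_state();p=s['ee_pos'];print(s['time'],p,s['width'],s['ft_force'])
t=r.camera("top")[:,:,::-1]; q=r.camera("scene")[:,:,::-1]
cv2.imwrite("pics/t9.png",t)
a=cv2.resize(t[130:290,200:500],(400,213),interpolation=3); b=cv2.resize(q[200:334,300:487],(400,287),interpolation=3)
o=np.zeros((500,800,3),np.uint8);o[:213,:400]=a;o[:287,400:]=b
o[213:500,:400]=cv2.resize(q[200:400,130:409],(400,287))
o[290:500,400:]=cv2.resize(t[170:280,210:420],(400,210),interpolation=3)
cv2.imwrite("pics/c9.png",o)
E
```

```text
36.7167 [ 0.52794588 -0.12975387  0.21446046] 0.029357373353869624 [-0.28439305 -1.65234512 -0.56215975]
```

View pics/c9.png

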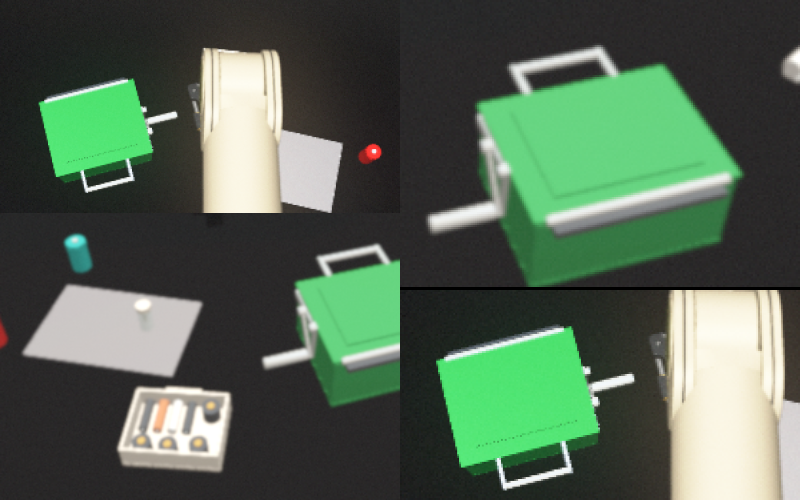

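The lid is shut as at the start, with its bar at (107,185) in the upper-left crop. The vial, at (143,308) in the lower-left crop, and the tray look untouched, and the robot is clear of everything.

```bash
python3 -c "
from bench import r
print(r.close_job())"
```

```text
the job is handed in; nothing more can be done
None
```

I handed the job in at about 37 s: the cell stands in the tub, the stay was broken by pushing its pin 32 mm down, and the lid is shut. The last pictures show the vial and tray where they were; I didn't check the flashlight at the end, but the arm never went near it. While carrying the lid, sideways force at the bar briefly reached about 15 N (about 4 N at the hard stop), and I pressed the shut lid with about 14 N before letting go.

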